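One hammer blow for the relay on the shock tester

TASK

Give the relay its shock test. Push the tester's sprung hammer back until its catch holds it cocked on its own, stand the relay upright inside the square outline on the anvil, then press the trigger plate down so that the hammer strikes the relay into the catch tray; the relay must get into the tray by the blow, not by hand. Leave the relay lying in the tray, and do not disturb the other things on the table.

Things in the scene. Friction and masses are not known exactly. Their poses are not given: they have to be found in the camera images.
- relay: The relay to be tested: an upright light grey box with a dark foot, 24 (x) x 28 (y) x 40 (z) mm, 30 g, standing on the table to the right of the tester. Origin: centre of its underside; z up.
- tester: The shock tester, fixed to the table: a grey base plate 10 mm thick with the anvil, the hammer's pivot column, the trigger lever and the catch tray. Origin: on the table under the centre of the load spot. y axis: along the blow, from the anvil towards the tray; x axis: from the load spot towards the pivot column; z up.
- load_spot (a point): Centre of the square outline (44 mm) on the flat top of the aluminium anvil, 45 mm above the table; the anvil top measures 120 (x) x 100 (y) mm. Axes as the tester's. The uncocked hammer head stands over part of the outline, so it is free only while the hammer is cocked. A relay that stands there in any heading is struck well.
- pivot (a point): On the hammer's vertical pivot axis, 80 mm above the table, 120 mm from the load spot along the tester's +x. Axes as the tester's.
- hammer_post (a point): On the axis of the hammer's upright push post, 100 mm above the table: a 12 mm steel rod on the hammer head, with an 18 mm black ball on it, top at 121 mm. It goes round the pivot axis at a radius of 118 mm. The head is 30 mm long (along the arm), 22 mm wide, 50 to 80 mm above the table. x axis: outward along the arm; y axis: cocking direction.
- hammer (a joint): Hammer angle, rad: 0 = at rest (head over the load spot), growing as it is pushed back, counter-clockwise from above, away from the tray; hard stop 1.36. A spring pulls it to 0: 1 to 3 N at the post, up to 8 N from 1.0 to 1.2 where it rides over the sear tooth. The tooth has snapped up behind it by 1.23; let go then, it stays at 1.20. Let go before that, it springs back.
- trigger_pad (a point): Centre of the top of the trigger plate, a ribbed steel plate 34 x 34 mm at the outer end of the trigger lever, 78 mm above the table when up; it lies beyond the end of the cocked hammer, 192 mm from the pivot axis. Outside the hammer's swing: the cocked post stands 74 mm from it.
- trigger (a joint): Trigger lever angle, rad: 0 = up (sear tooth raised), 0.17 = fully down (plate 27 mm lower). A spring of 2 to 3 N at the plate lifts it. It frees a cocked hammer at about 0.11 (plate some 18 mm down). The hammer's passing pushes it down for a moment while it is being cocked.
- tray_floor (a point): Centre of the catch tray's floor, 13 mm above the table and 138 mm from the load spot along the tester's +y. The tray is 140 mm wide (x) and 155 mm long (y) inside, open towards the anvil, with side walls to 90 mm and an end wall to 115 mm above the table. Axes as the tester's.
- terminal_strip: Bystander: light terminal block 20 x 90 x 20 mm, lying on the table. Origin: centre of its underside.
- check_weight: Bystander: brass-coloured check weight, 38 mm in diameter, 41 mm high. Origin: centre of its underside.
- transformer: Bystander: small transformer 56 x 48 x 42 mm, beyond the catch tray. Origin: centre of its underside.
Not all that is in view belongs to the job. What is shaped like the relay but pink or turquoise is not meant.

How it is judged:
By the outcome, as a careful person would: the job done as asked, in the order asked, and still so for the second after the job is handed in, with the robot touching nothing.
It also fails if it takes over 62 s, if anything falls off the work surface, if the arm or the gripper's body presses on something with over 40 N, if the wrist force passes 120 N, or if a joint passes its speed limit or range.

ROBOT

A 7-joint arm with a two-finger parallel gripper is mounted at the origin on a cart in front of the work surface, level with it; the furniture and walls round the work are solid. World frame = base frame: x ahead of the robot, y to its left, z up, the work surface at z = 0. Lengths are in m, angles in rad, forces in N, time in s.
With the tool pointing down it reaches from about 0.35 to 0.9 m from the base axis. Payload 8.1 kg.
Tool frame: the origin (TCP) lies on the centre line of the jaws, within the pads' length; the fingertips stand 19 mm ahead of it and the grasp point (between the pads) is the TCP (arm.tip_reach is the distance from the TCP to the fingertips, in m); z points along the fingers, y is the line along which they close (so a half turn about z gives the same grasp; the last joint's range is limited). The gripper opens to 92 mm and grips with 3 to 60 N. Pads are 19 mm wide; open, the fingers measure 130 mm over their backs; the gripper's body (75 mm by 190 mm) begins 47 mm behind the grasp point.
Start: joints at [-1.324, 0.434, 0.025, 1.573, -0.012, 1.134, -0.075], TCP at [0.214, 0.587, 0.246] pointing down, gripper open.
Joint ranges: [-2.62, 2.62], [-0.44, 2.09], [-1.27, 1.32], [0.08, 2.57], [-1.32, 4.46], [0.12, 2], [-2.74, 2.74]. Speed limits (rad/s): [2.22, 2.22, 3.01, 3.01, 3.14, 3.14, 3.14].

INTERFACE

Orientations are given as a rotation vector (axis times angle).
In Python, from cell import arm gives the robot as it stands.
- The arm moves only by the tool arm_command, never from a script. Its argument "targets" is a list that holds one entry, the list of rows, each a list of 6 numbers: the shift along the tool's x, y, z in m, then the turn, a rotation vector about the tool's x, y, z in rad. A call has 1 to 10 rows; each row shifts and turns the commanded pose from where the row before left it, along the tool's axes as they then stand; what a row does not reach is not made up. A row lasts 1/8 s, in which the tool goes at most 62.5 mm and 10.7 degrees, less where a joint would pass 70% of its speed; a pose out of reach is approached as far as the arm can. A call with a gripper value outside its range is refused whole. "jaw" is the finger opening in m, from 0 to 0.0918, set as the call begins (left out, the last holds). The fingers move at their own pace and stop on an object; "newtons" is the grip in N (left out, the last holds). Time passes only in rows, so rows that do not move let the fingers close. It gives the time, the measured TCP pose, the force, the opening and the grip force at its end, in the units of the state.
- arm.observe(): the state, without advancing time (a new reading comes with each control period).
- arm.get_image(name): name is "scene" or "top"; returns a dict with "pixels" (480x640x3 uint8, red, green, blue), "z_map" (480x640 float32, m along the optical axis (not along the pixel's ray), 0 where there is no reading), "fx", "fy", "cx", "cy" (pixels), "dist" ([k1, k2, p1, p2, k3] as OpenCV has them; the pictures are not rectified), "xyz" and "rotation" of the camera in the world. Camera axes: x right, y down, z forward; pixel columns grow to the right and rows downward; lengths in m; the calibration is good to about 2 mm. A picture is of the moment at which its call begins.
- arm.sign_off(): hands the job in; it is judged then, once.
The state is a dict: "clock": time; "joints": joint angles; "dq": joint speeds; "joint_efforts": joint torques, N m; "position": TCP position; "ee_rot": TCP orientation; "force": force on the tool from outside, world axes, zero at the start; "ft_torque": the same for the moment, N m; "width": opening from 0.0 (shut) to 1.0 (fully open); "gripper_force": force on a finger pad.
Only numpy, scipy, OpenCV 4.12 (cv2) and the standard library are available. Lean on these libraries where they do the work, as an engineer would, in place of code of your own. Each camera call takes 0.05 s, during which the arm holds its last target. There are 200 camera calls.

## Working session

There is one attempt and no reset: what is moved stays moved. The work goes in short steps, Python scripts to look and compute and a tool call to move; the robot and the scene stay as the last step left them, time stands still between calls to the robot, and variables do not carry over. Pictures are saved under pics/ and viewed, at most 10 in all, crops included, and the job is handed in when it is done.

Besides the shell and the picture viewer there is one more tool, called after "Emit:" by a JSON object that holds its "api" and its "payload", one argument or row to a line. arm_command: Moves the arm, as the interface text tells. Its arguments: {"type":"object","properties":{"targets":{"type":"array","items":{"type":"array","items":{"type":"array","items":{"type":"number"}}}},"jaw":{"type":"number"},"newtons":{"type":"number"}},"required":["targets"]}

```bash
mkdir -p pics; ls; python3 - <<'E'
from cell import arm
import cv2,numpy as np
print(arm.observe())
for n in("scene","top"):
    d=arm.get_image(n); cv2.imwrite(f"pics/{n}0.png",d["pixels"][:,:,::-1]); np.savez(f"{n}0.npz",**d)
    print(n,{k:d[k] for k in d if k not in("pixels","z_map")})
E
```

```text
pics
{'clock': 0.0, 'joints': array([-1.32357123,  0.43521188,  0.02498358,  1.57406155, -0.01159115,
        1.13399163, -0.07508686]), 'dq': array([-0.00057352,  0.00017747, -0.0024128 ,  0.00104454,  0.00198689,
        0.00107248, -0.00144783]), 'joint_efforts': array([-1.53021683e-04, -6.67851806e+01,  9.85024497e-01, -3.14458108e+01,
       -6.04467024e-02,  4.28903732e-02,  1.60322002e-04]), 'position': array([0.21410854, 0.58669118, 0.24496572]), 'ee_rot': array([-5.46782201e-01, -3.09352588e+00,  2.39250112e-03]), 'force': array([-0.18163686, -0.27747832,  0.41453899]), 'ft_torque': array([-0.02665718,  0.00586461, -0.02411447]), 'gripper_force': 0.0, 'width': 0.998023080630964}
scene {'fx': 506.0324052408808, 'fy': 506.0324052408808, 'cx': 323.4580744490961, 'cy': 235.86320832785188, 'dist': array([-0.11143842,  0.        ,  0.        ,  0.        ,  0.        ]), 'xyz': array([ 0.1818577 , -0.88178508,  0.99140968]), 'rotation': array([-2.29863468,  0.52982832, -0.19669419])}
top {'fx': 496.1876084871744, 'fy': 496.1876084871744, 'cx': 316.49704714905636, 'cy': 238.09350878483588, 'dist': array([-0.070966,  0.      ,  0.      ,  0.      ,  0.      ]), 'xyz': array([ 0.26221537, -0.05339694,  1.57875236]), 'rotation': array([-2.08954836,  2.14404199, -0.18817393])}
```

View pics/scene0.png

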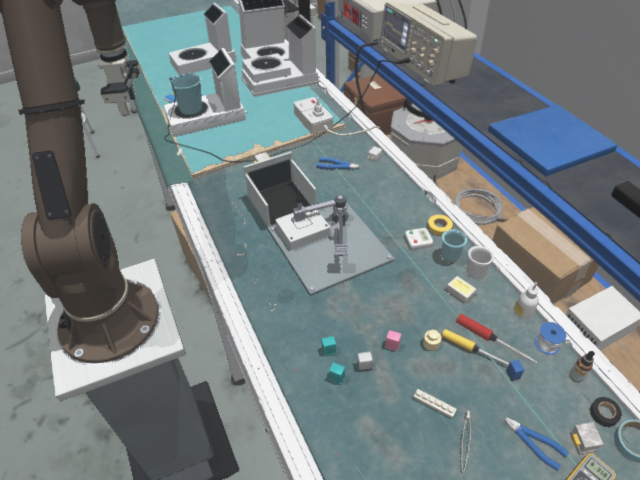

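View pics/top0.png

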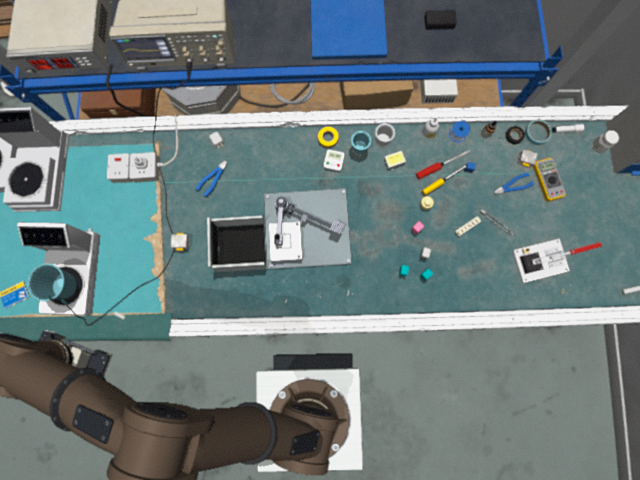

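The relay (light grey) is at about scene (365,361) and top (426,253). The tester's pivot is at top (282,203), the hammer head near (281,238), the trigger plate near (338,228) and the tray near (237,243). Next I'll measure these points and view enlarged crops.

```bash
cat > h.py <<'E'
import cv2,numpy as np
from scipy.spatial.transform import Rotation as R
def load(n): 
    return dict(np.load(n+".npz"))
def grab(n,tag):
    from cell import arm
    d=arm.get_image(n); np.savez(f"{n}{tag}.npz",**d); return d
def K(d): return np.array([[d["fx"],0,d["cx"]],[0,d["fy"],d["cy"]],[0,0,1.]],float)
def rays(d,uv):
    p=cv2.undistortPoints(np.array(uv,float).reshape(-1,1,2),K(d),d["dist"])[:,0]
    return np.c_[p,np.ones(len(p))]
def plane(d,uv,z):
    w=R.from_rotvec(d["rotation"]).apply(rays(d,uv)); return d["xyz"]+w*((z-d["xyz"][2])/w[:,2])[:,None]
def cloud(d):
    v,u=np.mgrid[:480,:640]; r=rays(d,np.c_[u.ravel(),v.ravel()])*d["z_map"].reshape(-1,1)
    return (R.from_rotvec(d["rotation"]).apply(r)+d["xyz"]).reshape(480,640,3)
def proj(d,P):
    Ri=R.from_rotvec(d["rotation"]).inv(); return cv2.projectPoints(Ri.apply(np.atleast_2d(P)-d["xyz"]),np.zeros(3),np.zeros(3),K(d),d["dist"])[0][:,0]
def crop(d,u0,v0,u1,v1,s,f): cv2.imwrite(f,cv2.resize(d["pixels"][v0:v1,u0:u1,::-1],None,fx=s,fy=s,interpolation=cv2.INTER_CUBIC))
E
python3 - <<'E'
from h import *
t=load("top0");s=load("scene0")
a=t["pixels"][180:290,200:360,::-1];b=s["pixels"][145:300,235:400,::-1]
z=lambda i,k:cv2.resize(i,None,fx=k,fy=k,interpolation=cv2.INTER_CUBIC)
A=z(a,5);B=z(b,3.6)
cv2.imwrite("pics/c1.png",A);cv2.imwrite("pics/c2.png",B);print(A.shape,B.shape)
for n,d,pts in(("top",t,[(426,253),(418,228),(404,270),(281,203),(281,238),(338,228),(285,250),(345,260)]),("scene",s,[(365,357),(340,200),(297,214),(340,265),(300,230)])):
    c=cloud(d)
    for u,v in pts: print(n,u,v,c[v,u].round(4))
E
```

```text
(550, 800, 3) (558, 594, 3)
top 426 253 [ 0.4993 -0.3809  0.043 ]
top 418 228 [ 0.5801 -0.361   0.0422]
top 404 270 [ 0.4485 -0.3099  0.0362]
top 281 203 [0.6632 0.0687 0.0818]
top 281 238 [0.5517 0.0697 0.0834]
top 338 228 [ 0.5792 -0.1064  0.0792]
top 285 250 [0.5198 0.0605 0.0487]
top 345 260 [ 0.4885 -0.1277  0.0125]
scene 365 357 [ 0.5004 -0.3828  0.0412]
scene 340 200 [0.6661 0.0647 0.0793]
scene 297 214 [0.5397 0.0726 0.0723]
scene 340 265 [ 0.5845 -0.097   0.0126]
scene 300 230 [0.532  0.0381 0.0451]
```

View pics/c1.png

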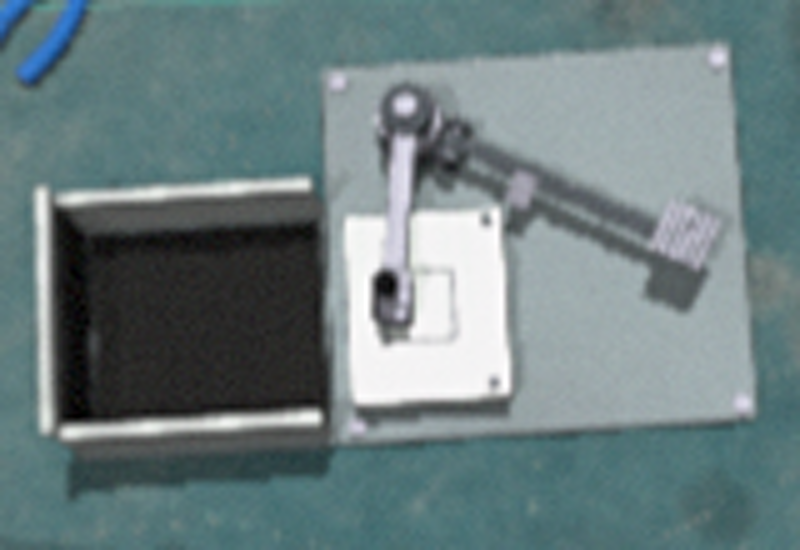

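View pics/c2.png

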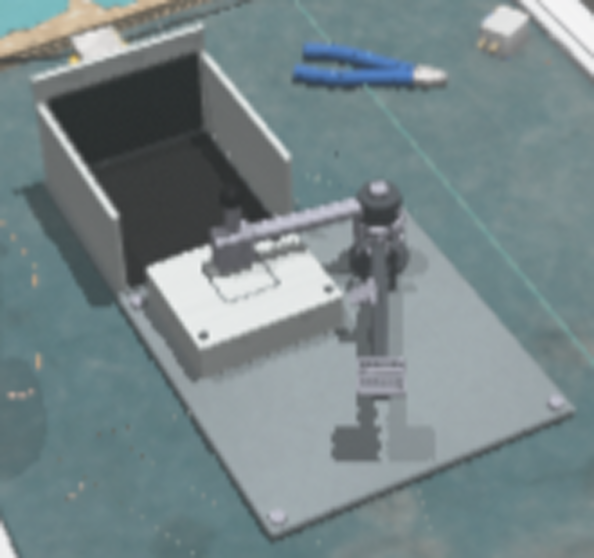

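c1 shows the anvil corners at crop (346,213), (500,207), (511,397) and (353,404), the outline's right edge at x≈456 and y 268–343, the pivot at (407,106), the ball at (386,284) and the trigger plate at (686,235). c2 agrees with this. Now I'll fit the tester frame.

```bash
cat > m.py <<'E'
from h import *
t=load("top0");s=load("scene0")
f=lambda L:np.array(L,float)/5+[199.6,179.6]
an=plane(t,f([(346,214),(500,207),(512,397),(353,404)]),.045)
print("anvil",an.round(4).tolist(),np.linalg.norm(np.diff(an,axis=0),axis=1))
c=an.mean(0)
# anvil mask in both via white & height
for n,d in(("top",t),("scene",s)):
    C=cloud(d);p=d["pixels"].astype(int)
    m=(abs(C[...,2]-.045)<.006)&(abs(C[...,0]-c[0])<.1)&(abs(C[...,1]-c[1])<.1)&(p.min(-1)>175)
    q=C[m][:,:2].astype(np.float32);r=cv2.minAreaRect(q);print(n,m.sum(),r,C[m][:,2].mean())
    # pad
    m=(abs(C[...,2]-.078)<.008)&(abs(C[...,0]-.575)<.05)&(abs(C[...,1]+.105)<.05)
    print("pad",m.sum(),C[m].mean(0).round(4),cv2.minAreaRect(C[m][:,:2].astype(np.float32)))
    # relay
    m=(abs(C[...,2]-.04)<.006)&(abs(C[...,0]-.5)<.04)&(abs(C[...,1]+.381)<.035)
    print("relay",m.sum(),C[m].mean(0).round(4),cv2.minAreaRect(C[m][:,:2].astype(np.float32)))
    m=(C[...,2]>.105)&(C[...,2]<.13)&(abs(C[...,0]-.55)<.05)&(abs(C[...,1]-.065)<.05)
    print("ball",m.sum(),C[m].mean(0).round(4) if m.any() else 0, C[m][:,2].max() if m.any() else 0)
print("pivot top view @.09",plane(t,f([(407,106)]),.09)," ball@.112",plane(t,f([(386,284)]),.112),"pad@.078",plane(t,f([(686,235)]),.078))
print("outline",plane(t,f([(456,268),(457,343)]),.045))
g=lambda L:np.array(L,float)/3.6+[234.6,144.6]
print("outline scene",plane(s,g([(278,286),(230,301),(262,262)]),.045),"ball scene",plane(s,g([(230,200)]),.112),"pad",plane(s,g([(383,375)]),.078))
E
python3 m.py
```

```text
anvil [[0.6106, 0.1111, 0.045], [0.6124, 0.0133, 0.045], [0.4905, 0.0079, 0.045], [0.4887, 0.1075, 0.045]] [0.09788365 0.12197046 0.09958315]
top 890 ((0.5489455461502075, 0.060852255672216415), (0.11956670880317688, 0.09935076534748077), 2.0964877605438232) 0.045390760646747186
pad 120 [ 0.5831 -0.102   0.0785] ((0.5834483504295349, -0.10216621309518814), (0.033452436327934265, 0.03400276601314545), 63.18634033203125)
relay 60 [ 0.5014 -0.3824  0.0407] ((0.5012973546981812, -0.38261401653289795), (0.02204888127744198, 0.028711529448628426), 71.87493896484375)
ball 30 [0.5503 0.0799 0.1182] 0.1249059446811207
scene 828 ((0.5484419465065002, 0.06023614481091499), (0.12086889147758484, 0.10280026495456696), 0.8511144518852234) 0.04688252452099372
pad 151 [ 0.5821 -0.1036  0.0798] ((0.582897961139679, -0.10250373184680939), (0.03996605426073074, 0.032712362706661224), 63.60590362548828)
relay 131 [ 0.5    -0.3833  0.0405] ((0.5004145503044128, -0.38256925344467163), (0.022935839369893074, 0.028048669919371605), 72.55083465576172)
ball 35 [0.5499 0.0779 0.1176] 0.12389926332382473
pivot top view @.09 [[0.66802697 0.06793833 0.09      ]]  ball@.112 [[0.55141152 0.08000734 0.112     ]] pad@.078 [[ 0.58394336 -0.10290803  0.078     ]]
outline [[0.57370904 0.04174595 0.045     ]
 [0.52567997 0.04182437 0.045     ]]
outline scene [[0.5702794  0.04521368 0.045     ]
 [0.53115194 0.04646757 0.045     ]
 [0.57046055 0.07517397 0.045     ]] ball scene [[0.5495962  0.08006927 0.112     ]] pad [[ 0.58451815 -0.1018034   0.078     ]]
```

```bash
cat > go.py <<'E'
from h import *
import sys
from cell import arm
def plan(p,yaw):
    "shift (current tool axes) to p, then turn to tool-y heading yaw (deg), tool down"
    o=arm.observe();Rc=R.from_rotvec(o["ee_rot"]);y=np.deg2rad(yaw)
    Y=np.array([np.cos(y),np.sin(y),0]);Z=np.array([0,0,-1.]);G=R.from_matrix(np.c_[np.cross(Y,Z),Y,Z])
    print("clock",round(o["clock"],2),"pos",o["position"].round(4),"shift",Rc.inv().apply(np.array(p)-o["position"]).round(4),"turn",(Rc.inv()*G).as_rotvec().round(3),"F",o["force"].round(1),"w",round(o["width"],3),"j1,7",o["joints"][[0,6]].round(2))
if __name__=="__main__": plan([float(v) for v in sys.argv[1:4]],float(sys.argv[4]))
E
cat > w.py <<'E'
from h import *
t=load("top0");C=cloud(t)
def mx(x0,x1,y0,y1):
    m=(C[...,0]>x0)&(C[...,0]<x1)&(C[...,1]>y0)&(C[...,1]<y1)&(t["z_map"]>0);print((x0,x1,y0,y1),C[m][:,2].max().round(3))
mx(.34,.75,.25,.42);mx(.34,.6,.42,.7);mx(.15,.34,.25,.4);mx(.34,.75,-.45,.25);mx(.64,.7,.04,.1)
P=np.array([.668,.068])
for n in("top0","scene0"):
    d=load(n);D=cloud(d);m=(D[...,2]>.084)&(abs(D[...,0]-.668)<.03)&(abs(D[...,1]-.068)<.03);print(n,m.sum(),D[m].mean(0))
b=np.array([.5505,.0797]);v=b-P;print(np.linalg.norm(v),np.degrees(np.arctan2(v[1],v[0])))
E
python3 w.py; python3 go.py .5505 .0795 .245 -95
```

```text
(0.34, 0.75, 0.25, 0.42) 0.122
(0.34, 0.6, 0.42, 0.7) 0.253
(0.15, 0.34, 0.25, 0.4) 0.81
(0.34, 0.75, -0.45, 0.25) 0.125
(0.64, 0.7, 0.04, 0.1) 0.09
top0 19 [0.66854494 0.06937866 0.08650936]
scene0 17 [0.66724683 0.06851969 0.0874916 ]
0.11808107384335566 174.31354766309136
clock 0.1 pos [0.2141 0.5867 0.245 ] shift [-0.4899 -0.3612  0.0006] turn [-0.000e+00  2.000e-03  2.879e+00] F [-0.3  0.  -0.1] w 1.0 j1,7 [-1.32 -0.08]
```

Emit:
{"api": "arm_command", "payload": {
  "targets": [
    [[-0.014,-0.039,0,0,0,0],[-0.014,-0.039,0,0,0,0],[-0.014,-0.039,0,0,0,0],[-0.014,-0.039,0,0,0,0],[-0.014,-0.039,0,0,0,0],[-0.014,-0.039,0,0,0,0],[-0.045,-0.014,0,0,0,0],[-0.045,-0.014,0,0,0,0],[-0.045,-0.014,0,0,0,0],[-0.045,-0.014,0,0,0,0]]
  ],
  "jaw": 0.04
}}

```text
clock: 1.35
position: [0.3637, 0.2231, 0.2457]
ee_rot: [0.546, 3.094, 0.0]
force: [0.2, 0.6, -0.1]
width: 0.435
gripper_force: 0.0
```

Emit:
{"api": "arm_command", "payload": {
  "targets": [
    [[-0.045,-0.014,0,0,0,0],[-0.045,-0.014,0,0,0,0],[-0.045,-0.014,0,0,0,0],[0,0,0,0,0,0.18],[0,0,0,0,0,0.18],[0,0,0,0,0,0.18],[0,0,0,0,0,0.18],[0,0,0,0,0,0.18],[0,0,0,0,0,0.18],[0,0,0,0,0,0.18]]
  ]
}}

```text
clock: 2.6
position: [0.475, 0.1384, 0.2455]
ee_rot: [-2.271, -2.171, 0.001]
force: [0.4, 0.4, -0.0]
width: 0.438
gripper_force: 0.0
```

Emit:
{"api": "arm_command", "payload": {
  "targets": [
    [[0,0,0,0,0,0.18],[0,0,0,0,0,0.18],[0,0,0,0,0,0.18],[0,0,0,0,0,0.18],[0,0,0,0,0,0.18],[0,0,0,0,0,0.18],[0,0,0,0,0,0.18],[0,0,0,0,0,0.18],[0,0,0,0,0,0.18],[0,0,0,0,0,0]]
  ]
}}

```text
clock: 3.85
position: [0.475, 0.1386, 0.2455]
ee_rot: [3.138, -0.137, -0.001]
force: [-0.4, 0.6, -0.2]
width: 0.439
gripper_force: 0.0
```

```bash
python3 go.py .5505 .0795 .14 -95.5
```

```text
clock 3.85 pos [0.475  0.1386 0.2455] shift [0.0804 0.0522 0.1055] turn [0.001 0.    0.009] F [-0.4  0.6 -0.2] w 0.439 j1,7 [-1.13 -1.72]
```

Emit:
{"api": "arm_command", "payload": {
  "targets": [
    [[0.04,0.026,0,0,0,0],[0.04,0.026,0,0,0,0],[0,0,0.045,0,0,0],[0,0,0.045,0,0,0],[0,0,0,0,0,0]]
  ]
}}

```text
clock: 4.47
position: [0.5481, 0.0794, 0.1532]
ee_rot: [3.137, -0.134, -0.009]
force: [-0.5, 0.6, 0.8]
width: 0.434
gripper_force: 0.0
```

```bash
python3 go.py .5505 .0795 .107 -95.5; python3 - <<'E'
from h import *
d=grab("scene",1);u,v=proj(d,[.5505,.0795,.12])[0].astype(int);print(u,v)
crop(d,u-60,v-60,u+60,v+50,5,"pics/s1.png")
E
```

```text
clock 4.47 pos [0.5481 0.0794 0.1532] shift [ 0.0027 -0.0004  0.0462] turn [0.002 0.006 0.011] F [-0.5  0.6  0.8] w 0.434 j1,7 [-0.82 -1.42]
298 197
```

View pics/s1.png

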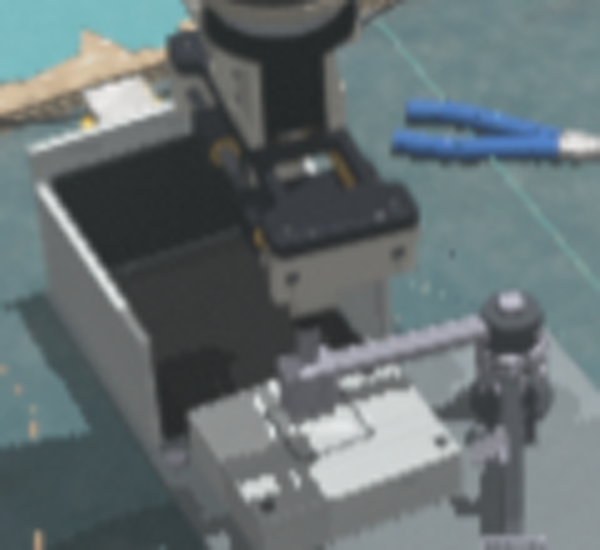

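The gripper stands over the hammer ball, at crop (300,345), with its fingers still above it. I'll descend to straddle the ball and cock the hammer along the arc.

Emit:
{"api": "arm_command", "payload": {
  "targets": [
    [[0.0025,0,0.015,0,0,0.01],[0,0,0.015,0,0,0],[0,0,0.016,0,0,0],[0,0,0,0,0,0]]
  ]
}}

```text
clock: 5.03
position: [0.5519, 0.0794, 0.1085]
ee_rot: [3.137, -0.154, -0.004]
force: [0.1, 0.9, -0.3]
width: 0.438
gripper_force: 0.0
```

```bash
python3 go.py .5505 .0795 .107 -95.5; python3 -c "
import numpy as np
d=.11;r=.118
print(2*r*np.sin(d/2)*np.array([np.sin(d/2),np.cos(d/2)]))"
```

```text
clock 5.03 pos [0.5519 0.0794 0.1085] shift [-0.0014  0.      0.0015] turn [ 0.001  0.002 -0.002] F [ 0.1  0.9 -0.3] w 0.438 j1,7 [-0.77 -1.37]
[0.00071318 0.01295384]
```

Emit:
{"api": "arm_command", "payload": {
  "targets": [
    [[0.0007,0.013,0,0,0,-0.11],[0.0007,0.013,0,0,0,-0.11],[0.0007,0.013,0,0,0,-0.11],[0.0007,0.013,0,0,0,-0.11],[0.0007,0.013,0,0,0,-0.11],[0.0007,0.013,0,0,0,-0.11],[0.0007,0.013,0,0,0,-0.11],[0.0007,0.013,0,0,0,-0.11],[0,0,0,0,0,0]]
  ]
}}

```text
clock: 6.15
position: [0.5869, -0.0163, 0.1101]
ee_rot: [-2.906, -1.194, -0.001]
force: [-1.3, 1.6, 0.9]
width: 0.438
gripper_force: 1.0
```

```bash
cat > arc.py <<'E'
from go import *
P=np.array([.668,.0685]);o=arm.observe();v=o["position"][:2]-P
a=np.arctan2(v[1],v[0])%(2*np.pi)-np.radians(174.4)
print("r",np.linalg.norm(v),"TCP angle",a)
# 0.118 m circle, tool y along the tangent, at asked angle
import sys
t=float(sys.argv[1]);f=np.radians(174.4)+t;q=P+.118*np.array([np.cos(f),np.sin(f)])
plan([*q,.107],np.degrees(f)+90)
E
python3 arc.py 1.37
```

```text
r 0.1173089655209273 TCP angle 0.905249981439475
clock 6.15 pos [ 0.5869 -0.0163  0.1101] shift [0.0133 0.0525 0.0031] turn [ 0.    -0.001 -0.492] F [-1.3  1.6  0.9] w 0.438 j1,7 [-0.42 -0.51]
```

Emit:
{"api": "arm_command", "payload": {
  "targets": [
    [[0.0005,0.011,0.001,0,0,-0.098],[0.0005,0.011,0.001,0,0,-0.098],[0.0005,0.011,0,0,0,-0.098],[0.0005,0.011,0,0,0,-0.098],[0.0005,0.011,0,0,0,-0.098],[0,0,0,0,0,0]]
  ]
}}

```text
clock: 6.9
position: [0.6326, -0.0438, 0.1074]
ee_rot: [-2.529, -1.862, 0.001]
force: [-1.6, 0.9, 0.3]
width: 0.436
gripper_force: 1.2
```

```bash
python3 arc.py 1.38;python3 - <<'E'
from h import *
d=grab("scene",2);crop(d,270,140,410,270,4.5,"pics/s2.png")
E
```

```text
r 0.11772985879831319 TCP angle 1.3628469049596288
clock 6.9 pos [ 0.6326 -0.0438  0.1074] shift [-0.0003  0.002   0.0004] turn [-0.001  0.    -0.013] F [-1.6  0.9  0.3] w 0.436 j1,7 [-0.26 -0.07]
```

View pics/s2.png

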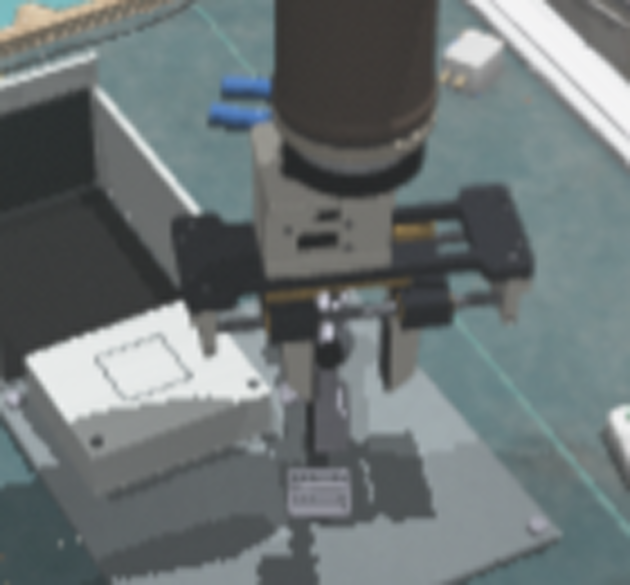

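The ball, at crop (330,350), sits between the fingers with the arm next to the trigger lever. The outline on the anvil, at (143,365), is free. I'll push slightly further, then back off.

Emit:
{"api": "arm_command", "payload": {
  "targets": [
    [[0,0.003,0,0,0,-0.02],[0,0,0,0,0,0],[0,-0.005,0,0,0,0],[0,-0.006,0,0,0,0],[0,-0.006,0,0,0,0],[0,0,0,0,0,0],[0,0,0,0,0,0]]
  ]
}}

```text
clock: 7.82
position: [0.6199, -0.0404, 0.108]
ee_rot: [2.509, 1.89, 0.001]
force: [0.1, 0.3, -0.2]
width: 0.44
gripper_force: 0.0
```

```bash
python3 arc.py 1.2;python3 - <<'E'
from h import *
s=load("scene2");d=grab("scene",3)
for q in(s,d):
    C=cloud(q);m=(C[...,2]>.104)&(C[...,2]<.124)&(abs(C[...,0]-.62)<.03)&(abs(C[...,1]+.035)<.03)&(q["pixels"].max(-1)<70)
    print(m.sum(),np.median(C[m],0).round(4))
E
```

```text
r 0.11905035662120288 TCP angle 1.2529622449634386
clock 7.83 pos [ 0.6199 -0.0404  0.108 ] shift [ 0.0021 -0.006   0.001 ] turn [ 0.001 -0.     0.189] F [ 0.1  0.3 -0.2] w 0.44 j1,7 [-0.27 -0.06]
37 [ 0.6203 -0.043   0.1184]
41 [ 0.6154 -0.0392  0.1173]
```

No contact force remains and the ball stays at about 1.20 rad, so the catch holds. Next I'll rise and go to the relay.

Emit:
{"api": "arm_command", "payload": {
  "targets": [
    [[0,-0.004,0,0,0,0],[0,0,-0.02,0,0,0],[0,0,-0.035,0,0,0],[0,0,-0.035,0,0,0],[0,0,-0.035,0,0,0],[0,0,0,0,0,0]]
  ]
}}

```text
clock: 8.62
position: [0.6172, -0.0395, 0.2356]
ee_rot: [2.507, 1.889, 0.007]
force: [0.7, -0.7, -0.4]
width: 0.436
gripper_force: 0.0
```

```bash
python3 go.py .5008 -.3826 .23 -107.7; python3 - <<'E'
from h import *
d=grab("top",4);C=cloud(d)
m=(C[...,2]>.1)&(C[...,2]<.13)&(C[...,0]>.45)&(C[...,0]<.7)&(C[...,1]>-.12)&(C[...,1]<.1)
print("ball",m.sum(),np.median(C[m],0))
for n in("top4","scene3"):
    d=load(n);D=cloud(d);m=(D[...,2]>.012)&(D[...,2]<.05)&(D[...,0]>.4)&(D[...,0]<.62)&(D[...,1]<-.28)&(D[...,1]>-.45)
    k,l,st,ce=cv2.connectedComponentsWithStats(m.astype(np.uint8))
    for i in range(1,k):
        if st[i,4]>15: q=D[l==i];print(n,st[i,4],d["pixels"][l==i].mean(0).round(),np.median(q,0).round(3),q.min(0).round(3),q.max(0).round(3))
E
```

```text
clock 8.62 pos [ 0.6172 -0.0395  0.2356] shift [-0.3619 -0.0173  0.0049] turn [ 0.003 -0.005  1.6  ] F [ 0.7 -0.7 -0.4] w 0.436 j1,7 [-0.31 -0.12]
ball 0 [nan nan nan]
top4 77 [216. 130. 165.] [ 0.583 -0.361  0.039] [ 0.568 -0.378  0.013] [ 0.6   -0.347  0.049]
top4 84 [189. 190. 188.] [ 0.499 -0.381  0.039] [ 0.485 -0.396  0.012] [ 0.517 -0.368  0.049]
top4 75 [  4. 171. 170.] [ 0.448 -0.309  0.039] [ 0.435 -0.323  0.012] [ 0.464 -0.298  0.046]
top4 79 [  6. 171. 171.] [ 0.436 -0.379  0.04 ] [ 0.421 -0.397  0.013] [ 0.452 -0.365  0.047]
scene3 186 [186. 127. 150.] [ 0.58  -0.367  0.039] [ 0.567 -0.38   0.013] [ 0.598 -0.348  0.046]
scene3 202 [ 67. 145. 146.] [ 0.446 -0.318  0.039] [ 0.432 -0.326  0.013] [ 0.463 -0.296  0.045]
scene3 208 [170. 172. 172.] [ 0.498 -0.387  0.039] [ 0.484 -0.396  0.013] [ 0.517 -0.369  0.047]
scene3 231 [ 69. 147. 148.] [ 0.431 -0.385  0.04 ] [ 0.416 -0.398  0.012] [ 0.449 -0.364  0.047]
  return _methods._mean(a, axis=axis, dtype=dtype,
  ret = um.true_divide(
```

Emit:
{"api": "arm_command", "payload": {
  "targets": [
    [[-0.045,-0.002,0,0,0,0],[-0.045,-0.002,0,0,0,0],[-0.045,-0.002,0,0,0,0],[-0.045,-0.002,0,0,0,0],[-0.045,-0.002,0,0,0,0],[-0.045,-0.002,0,0,0,0],[-0.045,-0.002,0,0,0,0],[-0.045,-0.002,0,0,0,0],[0,0,0,0,0,0.178],[0,0,0,0,0,0.178]]
  ],
  "jaw": 0.05
}}

```text
clock: 9.93
position: [0.5, -0.3812, 0.2312]
ee_rot: [-2.808, -1.405, 0.002]
force: [0.6, 0.5, 0.4]
width: 0.544
gripper_force: 0.0
```

Emit:
{"api": "arm_command", "payload": {
  "targets": [
    [[0,0,0,0,0,0.178],[0,0,0,0,0,0.178],[0,0,0,0,0,0.178],[0,0,0,0,0,0.178],[0,0,0,0,0,0.178],[0,0,0,0,0,0.178],[0,0,0,0,0,0.178],[0,0,0,0,0,0]]
  ]
}}

```text
clock: 10.92
position: [0.5008, -0.3803, 0.2313]
ee_rot: [-3.104, 0.484, 0.004]
force: [0.0, 0.3, -0.8]
width: 0.547
gripper_force: 0.0
```

```bash
python3 go.py .5008 -.3826 .03 -107.7; python3 - <<'E'
from h import *
d=grab("scene",5);C=cloud(d)
m=(C[...,2]>.104)&(C[...,2]<.124)&(C[...,0]>.5)&(C[...,0]<.68)&(abs(C[...,1]-0)<.09)&(d["pixels"].max(-1)<70)
print("ball",m.sum(),np.median(C[m],0).round(4))
E
```

```text
clock 10.93 pos [ 0.5008 -0.3803  0.2313] shift [0.0012 0.0022 0.2013] turn [ 0.     0.002 -0.   ] F [ 0.   0.3 -0.8] w 0.547 j1,7 [-0.   -0.87]
ball 28 [ 0.6139 -0.0397  0.1175]
```

Hammer stays cocked on its own. Descending to the relay.

Emit:
{"api": "arm_command", "payload": {
  "targets": [
    [[0.001,0.002,0.04,0,0,0],[0,0,0.04,0,0,0],[0,0,0.04,0,0,0],[0,0,0.03,0,0,0],[0,0,0.02,0,0,0],[0,0,0.018,0,0,0],[0,0,0.013,0,0,0],[0,0,0,0,0,0]]
  ]
}}

```text
clock: 11.98
position: [0.5013, -0.3828, 0.0311]
ee_rot: [-3.104, 0.485, 0.001]
force: [-0.0, -0.1, -0.5]
width: 0.547
gripper_force: 0.0
```

```bash
python3 go.py .5008 -.3826 .03 -107.7
```

```text
clock 11.97 pos [ 0.5013 -0.3828  0.0311] shift [-0.0006 -0.0001  0.0011] turn [-0.     0.001 -0.001] F [-0.  -0.1 -0.5] w 0.547 j1,7 [ 0.11 -0.71]
```

Emit:
{"api": "arm_command", "payload": {
  "targets": [
    [[0,0,0,0,0,0],[0,0,0,0,0,0],[0,0,0,0,0,0],[0,0,0,0,0,0],[0,0,0,0,0,0]]
  ],
  "jaw": 0.01,
  "newtons": 10
}}

```text
clock: 12.6
position: [0.5018, -0.3831, 0.0321]
ee_rot: [3.104, -0.485, 0.001]
force: [0.5, 0.7, 5.5]
width: 0.25
gripper_force: 10.0
```

```bash
python3 go.py .5008 -.3826 .03 -107.7
```

```text
clock 12.6 pos [ 0.5018 -0.3831  0.0321] shift [-0.0011 -0.0002  0.0021] turn [-0.    -0.001 -0.001] F [0.5 0.7 5.5] w 0.25 j1,7 [ 0.11 -0.71]
```

Emit:
{"api": "arm_command", "payload": {
  "targets": [
    [[0,0,-0.01,0,0,0],[0,0,-0.03,0,0,0],[0,0,-0.04,0,0,0],[0,0,-0.04,0,0,0],[0,0,-0.04,0,0,0],[0,0,-0.04,0,0,0],[0,0,0,0,0,0]]
  ]
}}

```text
clock: 13.48
position: [0.5022, -0.3846, 0.2353]
ee_rot: [3.101, -0.486, 0.008]
force: [0.3, 0.1, -1.6]
width: 0.249
gripper_force: 10.0
```

```bash
python3 go.py .548 .0645 .23 0; python3 - <<'E'
from h import *
d=grab("scene",6);u,v=proj(d,[.5008,-.3826,.2])[0].astype(int);print(u,v)
crop(d,u-50,v-45,u+50,v+60,5,"pics/s6.png")
E
```

```text
clock 13.47 pos [ 0.5022 -0.3846  0.2353] shift [-0.0938 -0.4416  0.0041] turn [ 0.006 -0.002 -1.882] F [ 0.3  0.1 -1.6] w 0.249 j1,7 [ 0.   -0.87]
368 312
```

View pics/s6.png

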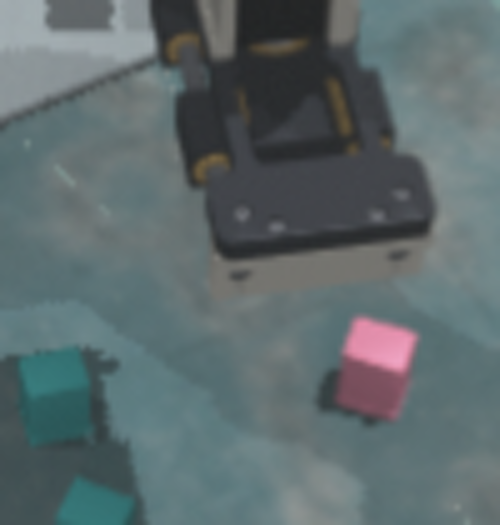

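The relay is no longer on the table. It is hidden behind the gripper, and the jaws hold at 23 mm with 10 N. Carrying it to the anvil.

Emit:
{"api": "arm_command", "payload": {
  "targets": [
    [[-0.0094,-0.0442,0,0,0,0],[-0.0094,-0.0442,0,0,0,0],[-0.0094,-0.0442,0,0,0,0],[-0.0094,-0.0442,0,0,0,0],[-0.0094,-0.0442,0,0,0,0],[-0.0094,-0.0442,0,0,0,0],[-0.0094,-0.0442,0,0,0,0],[-0.0094,-0.0442,0,0,0,0],[-0.0094,-0.0442,0,0,0,0],[-0.0094,-0.0442,0,0,0,0]]
  ]
}}

```text
clock: 14.78
position: [0.5461, 0.0682, 0.2307]
ee_rot: [3.103, -0.485, -0.003]
force: [0.1, 0.5, -0.7]
width: 0.25
gripper_force: 10.0
```

Emit:
{"api": "arm_command", "payload": {
  "targets": [
    [[0,0,0,0,0,-0.171],[0,0,0,0,0,-0.171],[0,0,0,0,0,-0.171],[0,0,0,0,0,-0.171],[0,0,0,0,0,-0.171],[0,0,0,0,0,-0.171],[0,0,0,0,0,-0.171],[0,0,0,0,0,-0.171],[0,0,0,0,0,-0.171],[0,0,0,0,0,-0.171]]
  ]
}}

```text
clock: 16.02
position: [0.5461, 0.0665, 0.2305]
ee_rot: [-2.397, -2.03, 0.003]
force: [0.3, -0.0, -0.3]
width: 0.253
gripper_force: 10.0
```

Emit:
{"api": "arm_command", "payload": {
  "targets": [
    [[0,0,0,0,0,-0.171],[0,0,0,0,0,0],[0,0,0,0,0,0]]
  ]
}}

```text
clock: 16.4
position: [0.5466, 0.0665, 0.2312]
ee_rot: [-2.226, -2.217, 0.001]
force: [-0.7, 0.4, -0.7]
width: 0.251
gripper_force: 10.0
```

```bash
python3 go.py .548 .0645 .13 0; python3 - <<'E'
from h import *
d=grab("scene",7);C=cloud(d)
m=(C[...,2]>.104)&(C[...,2]<.124)&(abs(C[...,0]-.614)<.02)&(abs(C[...,1]+.039)<.02)&(d["pixels"].max(-1)<70)
print("ball",m.sum(),np.median(C[m],0).round(4))
# outline: dark line pixels on the anvil top (white around), image 3
for n in("scene5","scene2"):
    d=load(n);g=cv2.cvtColor(d["pixels"],cv2.COLOR_RGB2GRAY).astype(int);C=plane(d,np.c_[np.tile(np.arange(640),480),np.repeat(np.arange(480),640)],.045).reshape(480,640,3)
    bg=cv2.medianBlur(g.astype(np.uint8),11).astype(int)
    m=(g<bg-12)&(abs(C[...,0]-.548)<.033)&(abs(C[...,1]-.0645)<.033)
    print(n,m.sum(),cv2.minAreaRect(C[m][:,:2].astype(np.float32)))
E
```

```text
clock 16.4 pos [0.5466 0.0665 0.2312] shift [-0.0019  0.0015  0.1011] turn [-0.001  0.    -0.004] F [-0.7  0.4 -0.7] w 0.251 j1,7 [-0.59 -0.03]
ball 32 [ 0.6127 -0.0398  0.1172]
scene5 90 ((0.5487849712371826, 0.0686674416065216), (0.04941246658563614, 0.049954380840063095), 2.121405839920044)
scene2 81 ((0.54427170753479, 0.06823982298374176), (0.05846424773335457, 0.05047494173049927), 2.121595859527588)
```

Emit:
{"api": "arm_command", "payload": {
  "targets": [
    [[-0.001,0.0015,0.03,0,0,0],[0,0,0.03,0,0,0],[0,0,0.03,0,0,0],[0,0,0.025,0,0,0],[0,0,0.02,0,0,0],[0,0,0.012,0,0,0],[0,0,0.004,0,0,0],[0,0,0,0,0,0]]
  ]
}}

```text
clock: 17.45
position: [0.5487, 0.0656, 0.081]
ee_rot: [2.222, 2.221, 0.0]
force: [-0.8, -0.6, -0.3]
width: 0.249
gripper_force: 10.0
```

```bash
python3 go.py .548 .0655 .077 0; python3 - <<'E'
from h import *
d=grab("scene",8);u,v=proj(d,[.548,.065,.06])[0].astype(int);print(u,v)
crop(d,u-60,v-50,u+60,v+50,6,"pics/s8.png")
E
```

```text
clock 17.45 pos [0.5487 0.0656 0.081 ] shift [-0.0001 -0.0007  0.004 ] turn [ 0.    -0.    -0.001] F [-0.8 -0.6 -0.3] w 0.249 j1,7 [-0.51  0.09]
301 218
```

View pics/s8.png

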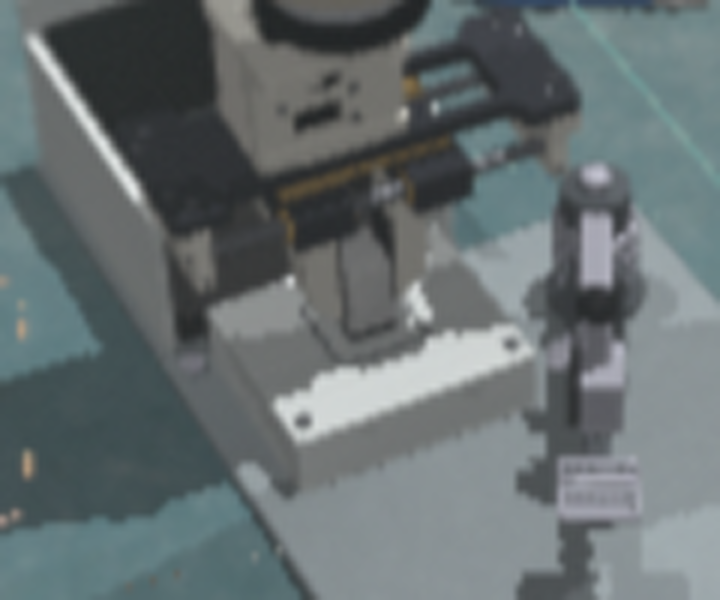

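The relay hangs upright just above the outline, with its front foot edge at crop (370,335) and the outline's front line at about (370,348). The hammer is cocked. Lowering.

Emit:
{"api": "arm_command", "payload": {
  "targets": [
    [[0,0,0.002,0,0,0],[0,0,0.001,0,0,0],[0,0,0.001,0,0,0],[0,0,0,0,0,0],[0,0,0,0,0,0]]
  ]
}}

```text
clock: 18.12
position: [0.5486, 0.0656, 0.0771]
ee_rot: [2.222, 2.221, 0.001]
force: [-2.4, -1.0, 4.8]
width: 0.249
gripper_force: 10.0
```

```bash
python3 go.py .548 .0655 .077 0
```

```text
clock 18.12 pos [0.5486 0.0656 0.0771] shift [-0.0001 -0.0006  0.0001] turn [ 0. -0. -0.] F [-2.4 -1.   4.8] w 0.249 j1,7 [-0.51  0.09]
```

In contact (4.8 N). Releasing and rising.

Emit:
{"api": "arm_command", "payload": {
  "targets": [
    [[0,0,0,0,0,0],[0,0,0,0,0,0],[0,0,0,0,0,0],[0,0,0,0,0,0]]
  ],
  "jaw": 0.05
}}

```text
clock: 18.62
position: [0.5485, 0.0656, 0.0767]
ee_rot: [-2.221, -2.221, 0.0]
force: [0.4, 0.8, 0.3]
width: 0.541
gripper_force: 0.0
```

Emit:
{"api": "arm_command", "payload": {
  "targets": [
    [[0,0,-0.01,0,0,0],[0,0,-0.02,0,0,0],[0,0,-0.03,0,0,0],[0,0,-0.04,0,0,0],[0,0,-0.05,0,0,0],[0,0,0,0,0,0]]
  ]
}}

```text
clock: 19.38
position: [0.5508, 0.0655, 0.2311]
ee_rot: [2.219, 2.218, 0.01]
force: [0.8, -1.0, -0.4]
width: 0.547
gripper_force: 0.0
```

```bash
python3 go.py .582 -.106 .18 -26.6; python3 - <<'E'
from h import *
d=grab("scene",9);u,v=proj(d,[.548,.065,.06])[0].astype(int);C=cloud(d)
m=(abs(C[...,2]-.085)<.006)&(abs(C[...,0]-.548)<.04)&(abs(C[...,1]-.065)<.04)
print("relay",m.sum(),C[m].mean(0).round(4),cv2.minAreaRect(C[m][:,:2].astype(np.float32)))
m=(C[...,2]>.104)&(C[...,2]<.124)&(abs(C[...,0]-.614)<.02)&(abs(C[...,1]+.039)<.02)&(d["pixels"].max(-1)<70)
print("ball",m.sum(),np.median(C[m],0).round(4))
crop(d,u-60,v-50,u+60,v+50,6,"pics/s9.png")
E
```

```text
clock 19.38 pos [0.5508 0.0655 0.2311] shift [-0.1716  0.0309  0.051 ] turn [ 0.007 -0.004  0.464] F [ 0.8 -1.  -0.4] w 0.547 j1,7 [-0.59 -0.01]
relay 80 [0.5462 0.0643 0.0858] ((0.5464888215065002, 0.0661240890622139), (0.02359279803931713, 0.03247879073023796), 3.8903870582580566)
ball 31 [ 0.6129 -0.0398  0.1165]
```

View pics/s9.png

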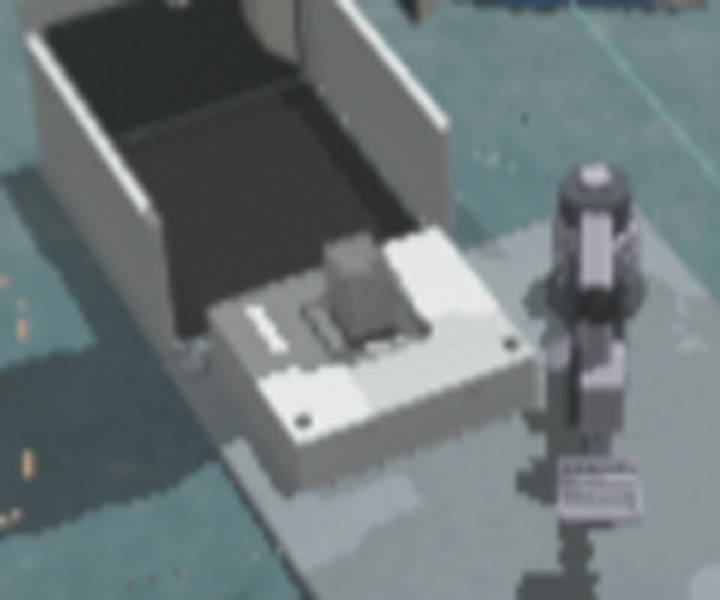

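The relay stands upright inside the outline, with its foot at crop (370,325) and the lines visible around it. The hammer is still cocked. Going to the trigger plate with the jaws shut.

Emit:
{"api": "arm_command", "payload": {
  "targets": [
    [[-0.0343,0.0062,0,0,0,0],[-0.0343,0.0062,0,0,0,0],[-0.0343,0.0062,0,0,0,0],[-0.0343,0.0062,0,0,0,0],[-0.0343,0.0062,0,0,0,0],[0,0,0,0,0,0.155],[0,0,0,0,0,0.155],[0,0,0,0,0,0.155],[0,0,0,0,0,0],[0,0,0,0,0,0]]
  ],
  "jaw": 0
}}

```text
clock: 20.68
position: [0.5791, -0.1058, 0.2262]
ee_rot: [-2.67, -1.654, 0.001]
force: [-0.9, 0.3, 0.8]
width: 0.004
gripper_force: 0.0
```

Emit:
{"api": "arm_command", "payload": {
  "targets": [
    [[0,0,0.04,0,0,0],[0,0,0.04,0,0,0],[0,0,0.025,0,0,0],[0,0,0,0,0,0],[0,0,0,0,0,0]]
  ]
}}

```text
clock: 21.3
position: [0.58, -0.1063, 0.1227]
ee_rot: [2.672, 1.65, 0.001]
force: [1.2, 0.1, 0.1]
width: 0.004
gripper_force: 0.0
```

```bash
python3 go.py .582 -.106 .073 -26.6
```

```text
clock 21.3 pos [ 0.58   -0.1063  0.1227] shift [0.0011 0.0016 0.0497] turn [ 0.001 -0.    -0.   ] F [1.2 0.1 0.1] w 0.004 j1,7 [-0.31  0.  ]
```

Emit:
{"api": "arm_command", "payload": {
  "targets": [
    [[0.001,0.0015,0.015,0,0,0],[0,0,0.01,0,0,0],[0,0,0.008,0,0,0],[0,0,0.008,0,0,0],[0,0,0.008,0,0,0],[0,0,0,0,0,0],[0,0,0,0,0,0]]
  ]
}}

```text
clock: 22.18
position: [0.5811, -0.1058, 0.0728]
ee_rot: [-2.674, -1.649, 0.0]
force: [-1.6, -2.4, 3.0]
width: 0.005
gripper_force: 1.5
```

```bash
python3 go.py .582 -.106 .073 -26.6; python3 - <<'E'
from h import *
d=grab("scene",10);C=cloud(d)
m=(C[...,2]>.104)&(C[...,2]<.124)&(abs(C[...,0]-.614)<.02)&(abs(C[...,1]+.039)<.02)&(d["pixels"].max(-1)<70)
print("ball cocked px",m.sum())
m=(abs(C[...,2]-.085)<.006)&(abs(C[...,0]-.548)<.03)&(abs(C[...,1]-.055)<.02);print("relay px on spot",m.sum())
E
```

```text
clock 22.18 pos [ 0.5811 -0.1058  0.0728] shift [ 0.0002  0.0009 -0.0002] turn [-0.     0.    -0.001] F [-1.6 -2.4  3. ] w 0.005 j1,7 [-0.28  0.04]
ball cocked px 0
relay px on spot 22
```

Hammer released. Rising and looking.

Emit:
{"api": "arm_command", "payload": {
  "targets": [
    [[0,0,-0.02,0,0,0],[0,0,-0.04,0,0,0],[0,0,-0.04,0,0,0],[0,0,-0.04,0,0,0],[-0.03,0,-0.02,0,0,0],[-0.04,0,0,0,0,0],[-0.04,0,0,0,0,0],[0,0,0,0,0,0]]
  ]
}}

```text
clock: 23.22
position: [0.5292, -0.2082, 0.233]
ee_rot: [2.678, 1.641, -0.001]
force: [1.3, 0.5, 0.3]
width: 0.004
gripper_force: 0.0
```

```bash
python3 go.py .582 -.106 .2 -26.6; python3 - <<'E'
from h import *
d=grab("scene",11);crop(d,225,130,385,270,4,"pics/s11.png")
E
```

```text
clock 23.23 pos [ 0.5292 -0.2082  0.233 ] shift [0.115  0.0006 0.0329] turn [ 0.     0.001 -0.007] F [1.3 0.5 0.3] w 0.004 j1,7 [-0.21  0.1 ]
```

View pics/s11.png

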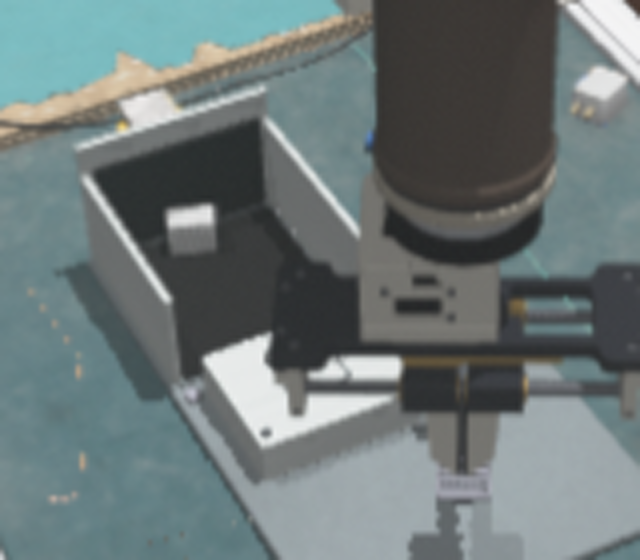

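The relay lies in the tray, at crop (190,232) by the end wall, and the arm is clear of everything. Handing in.

```bash
python3 -c "
from cell import arm
print(arm.sign_off())"
```

```text
the job is handed in; nothing more can be done
None
```

I cocked the hammer on its catch, stood the relay inside the outline and pressed the trigger; the blow sent the relay into the catch tray, where it lies. The job was handed in at about 23 s, with the arm clear and, as far as the pictures showed, nothing else disturbed.

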